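# Refill the treadle-gated canister rack behind a rubber chock

### The job

Refill the sloping canister rack on the dresser, whose lower end is open: first set the rubber chock flat across the foot of the lane, between its side walls, and let go of it. Only then lay the aluminium canisters from the clear organizer crosswise in the loading bay at the top, behind the gate, and press the treadle right down to its stop so that they roll down the lane and come to rest against the chock; never let a canister into the lane while the chock is away from the foot. Finish with every canister at rest in the lane below the gate, the chock still across the foot and the treadle sprung back up, and leave the other things on the dresser where they are.

Things in the scene. Friction and masses are not known exactly. Their poses are not given: they have to be found in the camera images.
- rack: fixed gravity-feed rack of pale wood; origin on the dresser top under the lane, z up. The lane runs downhill along +y at 0.095 rad; its floor is 36 mm above the dresser top at the origin (36 mm - 0.095 y). Lane 88 mm wide between clear 19 mm walls, end wall at y = -219 mm, loading bay down to the gate, run to y = +125 mm, then a wider foot bay to +205 mm with an open end
- bay_floor (a point): point on the rack floor in the middle of the loading bay (rack y about -154 mm); axes as the rack's. A canister laid here, its axis along rack x, has its centre 24 mm above; let go, it rolls down to the gate
- gate_floor (a point): point on the rack floor at the gate (rack y -89 mm): a 40 mm wide steel plate standing 9 mm above the floor in mid lane. A canister rests against it with its centre at rack y about -108 mm. Below it two guard wires 60 mm above the floor cover the run (y = -80 to +117 mm), so canisters get in only by the loading bay
- foot_floor (a point): point on the rack floor in the foot bay where the chock belongs (rack y about +159 mm); axes as the rack's. Foot bay 124 mm wide inside 17 mm walls, 80 mm long. At its lower end two 12 mm high corner lugs, 86 mm apart (faces at rack y +195 mm), stop the chock but let a canister through
- treadle (a joint): angle of the gate treadle, rad: 0 up (gate closed), 0.13 at the lower stop (gate sunk below the floor). Sprung: about 4 N at the pad to start, 7 N at the stop; it comes back up by itself, so hold it down about a second while a canister rolls past
- treadle_pad (a point): on the top face of the black treadle pad, on the robot's side of the rack, in line with the gate: pad 70 mm along rack y; along rack x from 27 mm on the robot's side of this point to 73 mm towards the rack. About 54 mm above the dresser top when up, sinks 32 mm to the stop; hinge axis parallel to rack y, 245 mm beyond this point in rack x
- organizer: fixed clear plastic drawer organizer, 212 x 196 mm (x, y), walls 38 mm high, origin in the middle of its underside; the canisters lie along its x
- chock_center (a point): black hard-rubber chock bar, 104 mm long (its x), 35 mm high, foot 36 mm wide (y) for the lower 20 mm, upper part 26 mm wide; 160 g; the point is its centre, half-way up; z up. Lies on the dresser top at the start; both ends and both sides are alike
- can1_center (a point): closed aluminium canister, a cylinder 48 mm in diameter, 80 mm long, on its side, about 110 g; the point is its centre, x the cylinder axis, y and z turn as it rolls. Three or four (absent ones read None) start in the clear organizer, two by two: 90 mm apart sideways, 104 mm end to end, centres 29 mm above the dresser, held by ribs up to 12 mm above the dresser
- can2_center (a point): closed aluminium canister, a cylinder 48 mm in diameter, 80 mm long, on its side, about 110 g; the point is its centre, x the cylinder axis, y and z turn as it rolls. Three or four (absent ones read None) start in the clear organizer, two by two: 90 mm apart sideways, 104 mm end to end, centres 29 mm above the dresser, held by ribs up to 12 mm above the dresser
- can3_center (a point): closed aluminium canister, a cylinder 48 mm in diameter, 80 mm long, on its side, about 110 g; the point is its centre, x the cylinder axis, y and z turn as it rolls. Three or four (absent ones read None) start in the clear organizer, two by two: 90 mm apart sideways, 104 mm end to end, centres 29 mm above the dresser, held by ribs up to 12 mm above the dresser
- can4_center (a point): closed aluminium canister, a cylinder 48 mm in diameter, 80 mm long, on its side, about 110 g; the point is its centre, x the cylinder axis, y and z turn as it rolls. Three or four (absent ones read None) start in the clear organizer, two by two: 90 mm apart sideways, 104 mm end to end, centres 29 mm above the dresser, held by ribs up to 12 mm above the dresser
- pacifier: mustard silicone pacifier, 42 mm wide, 39 mm tall, standing on its shield; a bystander, leave it alone; origin at its underside
- clip: white spring clip 75 mm long, 22 mm tall, lying; a bystander, leave it alone; origin at its underside
- jar: glass jar with twist cap, 44 mm diameter, 75 mm tall; a bystander, leave it alone; origin at its underside
- mug: white mug, 80 mm diameter, 90 mm tall; a bystander, leave it alone; origin at its underside
- lotion: white lotion bottle, 54 mm diameter, 150 mm tall; a bystander, leave it alone; origin at its underside
- hairbrush: brush lying; a bystander, leave it alone; origin at its underside
- soapbox: cardboard soap box 90 x 60 x 35 mm; a bystander, leave it alone; origin at its underside
There are look-alikes about, which are no part of the job. Leave any blue or purple look-alike of the part that bears can2_center alone.

How it is judged:
On the way, in this order (a step that is already met when the one before it is completed fails the run):
1. the chock lies across the foot of the lane, let go (y of chock_center in the frame of rack between 0.13 and 0.19 m and x of chock_center in the frame of rack between -0.022 and 0.022 m and z of chock_center in the frame of rack between 0.02 and 0.048 m and angle between the x axis of chock_center and the x axis of rack, either way round below 0.3 rad and contact force between chock and the fingers below 0.1 N and linear speed of chock below 0.02 m/s), for 0.3 s.
2. a canister lies let go in the loading bay behind the gate, the chock in place (y of chock_center in the frame of rack between 0.13 and 0.19 m and x of chock_center in the frame of rack between -0.022 and 0.022 m and z of chock_center in the frame of rack between 0.02 and 0.048 m and angle between the x axis of chock_center and the x axis of rack, either way round below 0.3 rad and ((y of can1_center in the frame of rack between -0.205 and -0.09 m and x of can1_center in the frame of rack between -0.02 and 0.02 m and z of can1_center in the frame of rack between 0.062 and 0.085 m and contact force between can1 and the fingers below 0.1 N) or (y of can2_center in the frame of rack between -0.205 and -0.09 m and x of can2_center in the frame of rack between -0.02 and 0.02 m and z of can2_center in the frame of rack between 0.062 and 0.085 m and contact force between can2 and the fingers below 0.1 N) or (y of can3_center in the frame of rack between -0.205 and -0.09 m and x of can3_center in the frame of rack between -0.02 and 0.02 m and z of can3_center in the frame of rack between 0.062 and 0.085 m and contact force between can3 and the fingers below 0.1 N) or (y of can4_center in the frame of rack between -0.205 and -0.09 m and x of can4_center in the frame of rack between -0.02 and 0.02 m and z of can4_center in the frame of rack between 0.062 and 0.085 m and contact force between can4 and the fingers below 0.1 N))), for 0.3 s.
3. the treadle is pressed down to its stop, the chock in place (y of chock_center in the frame of rack between 0.13 and 0.19 m and x of chock_center in the frame of rack between -0.022 and 0.022 m and z of chock_center in the frame of rack between 0.02 and 0.048 m and angle between the x axis of chock_center and the x axis of rack, either way round below 0.3 rad and value of joint treadle above 0.118 rad), for 0.1 s.
At the end, for the whole second after the job is handed in: all canisters at rest in the lane below the gate (centre at rack y -80 to 150 mm, within 20 mm of its middle), chock flat across the foot bay (centre at rack y 130 to 190 mm, within 22 mm of the middle, within 0.3 rad of crosswise), treadle up (under 0.02 rad) (y of chock_center in the frame of rack between 0.13 and 0.19 m and x of chock_center in the frame of rack between -0.022 and 0.022 m and z of chock_center in the frame of rack between 0.02 and 0.048 m and angle between the x axis of chock_center and the x axis of rack, either way round below 0.3 rad and linear speed of each of chock, can1, can2, can3, can4 below 0.02 m/s and value of joint treadle below 0.02 rad and y of can1_center in the frame of rack between -0.08 and 0.15 m and x of can1_center in the frame of rack between -0.02 and 0.02 m and z of can1_center in the frame of rack between 0.038 and 0.075 m and y of can2_center in the frame of rack between -0.08 and 0.15 m and x of can2_center in the frame of rack between -0.02 and 0.02 m and z of can2_center in the frame of rack between 0.038 and 0.075 m and y of can3_center in the frame of rack between -0.08 and 0.15 m and x of can3_center in the frame of rack between -0.02 and 0.02 m and z of can3_center in the frame of rack between 0.038 and 0.075 m and y of can4_center in the frame of rack between -0.08 and 0.15 m and x of can4_center in the frame of rack between -0.02 and 0.02 m and z of can4_center in the frame of rack between 0.038 and 0.075 m); the robot touches nothing.
It fails at once if a canister is in the lane below the gate while the chock is more than 120 mm away from its place at the foot (distance between chock_center and foot_floor above 0.12 m and ((y of can1_center in the frame of rack between -0.08 and 0.15 m and x of can1_center in the frame of rack between -0.02 and 0.02 m and z of can1_center in the frame of rack between 0.038 and 0.075 m) or (y of can2_center in the frame of rack between -0.08 and 0.15 m and x of can2_center in the frame of rack between -0.02 and 0.02 m and z of can2_center in the frame of rack between 0.038 and 0.075 m) or (y of can3_center in the frame of rack between -0.08 and 0.15 m and x of can3_center in the frame of rack between -0.02 and 0.02 m and z of can3_center in the frame of rack between 0.038 and 0.075 m) or (y of can4_center in the frame of rack between -0.08 and 0.15 m and x of can4_center in the frame of rack between -0.02 and 0.02 m and z of can4_center in the frame of rack between 0.038 and 0.075 m))).
It fails at once if another thing on the dresser is shifted by more than 40 mm (distance of any of pacifier, clip, jar, mug, lotion, hairbrush, soapbox from where it was at the start of the episode above 0.04 m).
Of can1, can2, can3, can4 only 3 to 4 are there at a start; the rules pass over those that are not, and their reading is None.
At some moment in a run one of chock may be knocked a few centimetres aside while the robot is not near it.
It also fails if it takes over 210 s, if anything falls off the work surface, if the arm or the gripper's body presses on something with over 40 N, if the wrist force passes 120 N, or if a joint passes its speed limit or range.

### The arm

A 6-joint arm with a two-finger parallel gripper is mounted at the origin on the work surface. World frame = base frame: x ahead of the robot, y to its left, z up, the work surface at z = 0. Lengths are in m, angles in rad, forces in N, time in s.
With the tool pointing down it reaches from about 0.275 to 0.85 m from the base axis. Payload 5.2 kg.
Tool frame: the origin (TCP) lies at the very end of the fingers, on their centre line; the grasp point (between the pads) lies 19 mm behind it (r.grip_depth is the distance from the TCP to the grasp point, in m); z points along the fingers, y is the line along which they close (so a half turn about z gives the same grasp; the last joint's range is limited). The gripper opens to 85 mm and grips with 20 to 120 N. Pads are 22 mm wide; open, the fingers measure 114 mm over their backs; the gripper's body (76 mm by 85 mm) begins 54 mm behind the grasp point. The pads swing forward as they close: fully open they stand 13 mm farther back than shut.
Start: joints at [-1.329, 0.259, 1.535, -0, 1.348, -0.203], TCP at [0.237, -0.496, 0.231] pointing down, gripper open.
Joint ranges: [-3.14, 3.14], [-0.91, 2.08], [0.19, 2.58], [-1.22, 4.36], [0.22, 2.71], [-3.12, 3.12]. Speed limits (rad/s): [2.57, 2.57, 3.14, 3.14, 3.14, 3.14].

### API

Orientations are given as [roll, pitch, yaw] about the fixed x, y, z axes, in that order (R = Rz(yaw) Ry(pitch) Rx(roll)).
In Python, from cell import r gives the robot as it stands. Calls block until the motion is done:
- r.move_to(position, orientation): joint-space move of the TCP to a pose.
- r.move_linear(position, feed=0.15, attitude=None, until_force=None): straight line of the TCP; attitude=None keeps the orientation; feed is the mean speed in m/s. With until_force (N) it stops when the force on the tool has changed by that much, and returns True; else False.
- r.goto_joints(angles): joint-space move.
- r.set_gripper(opening): opening from 0.0 (shut) to 1.0 (fully open); the grip force is fixed at half the most; returns when the fingers have stopped.
- r.pause(seconds).
- r.ik(position, orientation): joint angles nearest the present ones, or None.
- r.camera(name): name is "side" or "top"; returns (picture, depth): 384x512x3 uint8, red, green, blue; 384x512 float32, m along the optical axis (not along the pixel's ray), 0 where there is no reading.
- r.camera_params(name): a dict with "vfov" (degrees; the focal length in pixels is half the picture's height over the tangent of half this angle, whatever the lens; pixels are square), "cx", "cy" (the principal point, pixels), "R" (3x3) and "t" (3): a world point X has camera coordinates R X + t. Camera axes: x right, y down, z forward; pixel columns grow to the right and rows downward; lengths in m; the calibration is good to about 2 mm. A picture is of the moment at which its call begins. camera_params takes no time and is no camera call.
A pose or a line that the arm cannot do raises r.IKError and nothing moves.
- r.finish_job(): hands the job in; it is judged then, once.
Readings, each from a call of its own:
- r.get_t(): time.
- r.get_qpos(): joint angles.
- r.get_dq(): joint speeds.
- r.get_tau(): joint torques, N m.
- r.get_tcp_pos(): TCP position.
- r.get_orientation(): TCP orientation.
- r.get_ft_force(): force on the tool from outside, world axes, zero at the start.
- r.get_ft_torque(): the same for the moment, N m.
- r.get_opening(): opening from 0.0 (shut) to 1.0 (fully open).
- r.get_gripper_force(): force on a finger pad.
Only numpy, scipy, OpenCV 4.12 (cv2) and the standard library are available. Lean on these libraries where they do the work, as an engineer would, in place of code of your own. Each camera call takes 0.05 s, during which the arm holds its last target. There are 200 camera calls.

## Working session

There is one attempt and no reset: what is moved stays moved. The work goes in short steps, each a Python script; the robot and the scene stay as the last script left them, time stands still between calls to the robot, and variables do not carry over. Pictures are saved under pics/ and viewed, at most 14 in all, crops included, and the job is handed in when it is done.

```bash
ls; mkdir -p pics; cat > h.py <<'E'
import numpy as np, cv2
from cell import r
def cap(n,name):
    p,d=r.camera(n); cv2.imwrite(f'pics/{name}.png',p[:,:,::-1]); np.save(f'pics/{name}.npy',d); return p,d
def cloud(n,d):
    c=r.camera_params(n); h,w=d.shape; f=h/2/np.tan(np.radians(c['vfov'])/2)
    u,v=np.meshgrid(np.arange(w),np.arange(h))
    P=np.stack([(u-c['cx'])/f*d,(v-c['cy'])/f*d,d],-1)
    return (P-np.array(c['t']))@np.array(c['R'])
def proj(n,X):
    c=r.camera_params(n); f=192/np.tan(np.radians(c['vfov'])/2)
    q=np.asarray(X)@np.array(c['R']).T+np.array(c['t']); return q[...,:2]/q[...,2:]*f+[c['cx'],c['cy']]
E
python3 - <<'E'
from h import *
for n in('top','side'):
    cap(n,n+'0'); print(r.camera_params(n))
E
```

```text
pics
{'vfov': 42.58528200003331, 'cx': 254.9387805847726, 'cy': 191.51002084131764, 'R': array([[ 0.01331982, -0.9997635 ,  0.01719085],
       [-0.98554472, -0.0160304 , -0.16865534],
       [ 0.16889103, -0.01469589, -0.98552516]]), 't': array([-0.06236846,  0.50519708,  1.45737865])}
{'vfov': 51.057797650044435, 'cx': 257.5614234002439, 'cy': 195.66188579203123, 'R': array([[ 0.70415915, -0.71002258,  0.00527489],
       [-0.51658269, -0.51738521, -0.68224254],
       [ 0.48713676,  0.47768241, -0.7311069 ]]), 't': array([-0.38851153,  0.27248577,  1.35155265])}
```

View pics/top0.png

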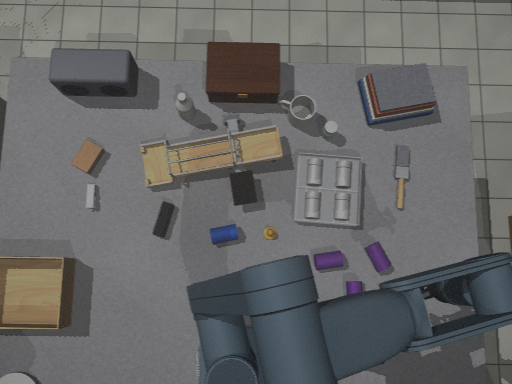

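View pics/side0.png

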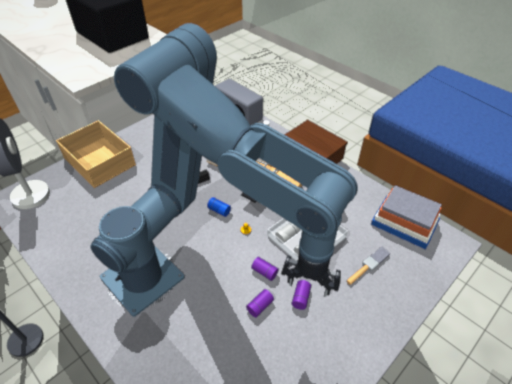

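The top view shows the rack with its foot bay at (157,167), its bay at (262,147) and its pad at (243,187). The chock is at (163,219), and four canisters sit in the organizer around (328,190). In the side view the arm hides most of the rack. Next I'll measure from top depth.

```bash
python3 - <<'E'
from h import *
p=cv2.imread('pics/top0.png'); d=np.load('pics/top0.npy'); C=cloud('top',d)
cv2.imwrite('pics/crop.png',cv2.resize(p[110:260,130:370],None,fx=3.3,fy=3.3,interpolation=cv2.INTER_CUBIC))
g=p.max(2)
def rep(nm,m,box):
    x0,y0,x1,y1=box; M=np.zeros_like(g); M[y0:y1,x0:x1]=(m[y0:y1,x0:x1]*255)
    n,l,s,c=cv2.connectedComponentsWithStats(M)
    for i in range(1,n):
        if s[i,4]<25: continue
        mm=l==i; v,u=np.nonzero(mm); Q=C[mm]; Q=Q[d[mm]>0]
        ct,(w,h),a=cv2.minAreaRect((Q[:,:2]*1000).astype(np.float32))
        print(nm,s[i].tolist(),'med',np.median(Q,0).round(4),'rect',np.round(ct),round(w),round(h),round(a,1),'z',np.percentile(Q[:,2],[5,50,95]).round(4))
rep('chock',(g<50),(145,195,185,245))
rep('pad',(g<50),(225,165,262,210))
z=C[:,:,2]
rep('cans',(z>.042)&(d>0),(292,150,364,230))
hsv=cv2.cvtColor(p,cv2.COLOR_BGR2HSV)
rep('wood',(hsv[:,:,0]>10)&(hsv[:,:,0]<28)&(hsv[:,:,1]>70)&(g>120),(135,120,290,192))
# plane z over bay
for u,v in((262,147),(275,143),(250,150),(157,168),(165,165),(150,170)): print(u,v,C[v,u].round(4))
E
```

```text
chock [160, 204, 14, 33, 133] med [0.4244 0.2108 0.0195] rect [417. 213.] 18 100 80.9 z [0.0032 0.0195 0.0356]
pad [230, 171, 27, 34, 611] med [ 0.5141 -0.0186  0.0535] rect [516. -20.] 98 69 10.5 z [0.0486 0.0535 0.0587]
cans [307, 158, 16, 27, 326] med [ 0.5723 -0.2352  0.0497] rect [ 573. -235.] 44 81 84.7 z [0.0434 0.0497 0.0557]
cans [336, 160, 15, 27, 332] med [ 0.5673 -0.3246  0.0495] rect [ 568. -326.] 41 82 86.3 z [0.043  0.0495 0.0561]
cans [304, 191, 17, 27, 346] med [ 0.4694 -0.2278  0.0499] rect [ 470. -230.] 45 81 83.9 z [0.0427 0.0499 0.0568]
cans [334, 192, 16, 28, 345] med [ 0.4675 -0.3183  0.0498] rect [ 467. -319.] 44 81 85.8 z [0.0428 0.0498 0.0568]
wood [237, 127, 45, 34, 957] med [ 0.649  -0.0683  0.0513] rect [652. -68.] 82 135 9.0 z [0.0436 0.0513 0.068 ]
wood [168, 141, 62, 21, 574] med [0.6333 0.1177 0.0331] rect [632. 122.] 33 191 10.1 z [0.0222 0.0331 0.043 ]
wood [144, 146, 29, 39, 766] med [0.5887 0.2546 0.0191] rect [588. 250.] 121 82 10.2 z [0.0128 0.0191 0.0263]
wood [170, 154, 62, 20, 600] med [0.5942 0.1133 0.0328] rect [594. 115.] 34 191 9.8 z [0.0226 0.0328 0.0427]
262 147 [ 0.6449 -0.0747  0.0484]
275 143 [ 0.6555 -0.1142  0.0586]
250 150 [ 0.6351 -0.0379  0.0468]
157 168 [0.5784 0.2496 0.0239]
165 165 [0.5879 0.2248 0.0262]
150 170 [0.5743 0.2733 0.0117]
```

View pics/crop.png

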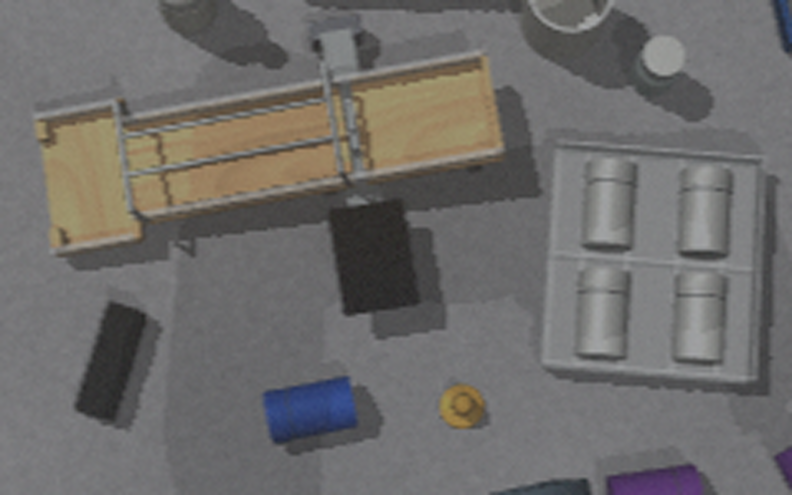

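The crop shows the rack's inner floor, four canisters two by two, the chock at about (110,360) in the crop and the pad at (375,255). Now I'll fit the lane edges and refine the chock.

```bash
cat > rackfit.py <<'E'
from h import *
D=[r.camera('top') for _ in range(6)]
p=np.mean([a[0] for a in D],0).astype(np.uint8)[:,:,::-1].copy(); d=np.median([a[1] for a in D],0); np.save('pics/avg.npy',d)
C=cloud('top',d); z=C[:,:,2]
M=(z>.026)&(d>0); M[:,:145]=0;M[:,185:]=0;M[:197]=0;M[245:]=0
n,l,s,c=cv2.connectedComponentsWithStats(M.astype(np.uint8)*255); i=1+np.argmax(s[1:,4])
Q=C[l==i]; print('chock',cv2.minAreaRect((Q[:,:2]*1000).astype(np.float32)),np.median(Q[:,2]))
a=0.185; R=np.array([[np.cos(a),-np.sin(a)],[np.sin(a),np.cos(a)]]); O=np.array([.613,.10])
L=np.dstack([(C[:,:,:2]-O)@R,z]); np.save('pics/L.npy',L)
sel=(abs(L[:,:,0])<.13)&(abs(L[:,:,1])<.27)&(d>0)
# height profile across x at slabs of y (mm, floor-relative)
h=(z-(.036-.095*L[:,:,1]))*1000
for y0 in np.arange(-.24,.24,.02):
    m=sel&(abs(L[:,:,1]-y0)<.01)
    row=[]
    for x0 in np.arange(-.085,.09,.006):
        k=m&(abs(L[:,:,0]-x0)<.003); row.append('%4.0f'%np.median(h[k]) if k.any() else '   .')
    print('%4.0f'%(y0*1000),''.join(row))
E
python3 rackfit.py
```

```text
chock ((420.4856872558594, 226.57308959960938), (27.046550750732422, 104.06253051757812), 74.47966003417969) 0.03402593688464625
-240  -60 -58 -60 -58 -60 -59 -59 -59 -59 -59 -60 -59 -59 -59 -61 -60 -60 -60 -59 -60 -59 -60 -60 -59 -61 -60 -60 -59 -59 -60
-220  -59 -58 -57 -58 -57 -57 -57  -1  16  -0  -1  -2  -1  -1  -0  -0   0  -1   0  -1  -1  -0   7  18   .   .   . -57 -57 -57
-200  -55 -55 -56 -56 -56 -56 -55  -1 -49  -1   0  -2  -1  -1  -1  -1  -2  -1  -1  -1  -3  -2   1  17   .   .   . -55 -56 -55
-180  -53 -54 -54 -54 -53 -53 -53   2 -53  -1  -2  -2  -1  -0  -1  -2  -1  -0  -0  -2  -1  -2   1  17   .   .   . -53 -53 -53
-160  -51 -51 -52 -52 -52 -52 -52   3 -51  -1  -2  -1  -1  -1  -2  -2  -1  -1  -1  -1  -3  -1  -1  16   .   .   . -52 -51 -53
-140  -51 -50 -49 -49 -50 -49 -50   0 -47  -2  -2  -1  -1  -2  -1  -1  -1  -2  -1  -1  -1  -1  -0  16  16   .   . -50 -49 -50
-120    6   6   6   4   4 -49 -47   1 -45  -1  -0  -2  -1  -2  -1  -2  -1  -2  -1  -1  -1  -0  -1  16  17 -10  -9 -47 -49 -46
-100    9   9   8   7   6  -9  -9   7  18  -5  -8  -3  -2  -2  -1  -3  -2  -1  -2  -8  -6
[... 1352 characters left out ...]
-1  -3  -1  -2  -3  -1  -0   1  -1  -0   0  -1   8  -3  11  12 -25 -26
 140  -24 -22 -24 -23  -4  15  -0  -2  -1  -2  -2  -2  -1  -2  -1  -2  -2  -1  -2  -1  -3  -3  -3  -2  -1  -2   9  15   . -24
 160  -22 -22 -22 -22 -20  14  -2  -2  -2  -2  -2  -2  -1  -2  -1  -2  -2  -2  -1  -2  -2  -2  -2  -2  -1  -1   9  13   . -22
 180  -20 -20 -21 -20  -7  15  -1  -1  -1  -1  -2  -3  -2  -2  -3  -2  -2  -2  -2  -1  -2  -3  -1  -0  -2  -1  10  15   . -20
 200  -18 -18 -18 -18 -16 -16   8 -17  -4 -16 -17 -16 -15 -17 -17 -16 -17 -16 -15 -17 -17 -17 -14 -15 -15 -15  11 -18 -17 -17
 220  -17 -16 -17 -16 -16 -16 -16 -15 -16 -16 -16 -16 -16 -16 -15 -16 -15 -16 -17 -16 -17 -16 -16 -16 -16 -16 -17 -17 -16 -15
```

```bash
cat > rf2.py <<'E'
from h import *
d=np.load('pics/avg.npy'); C=cloud('top',d); z=C[:,:,2]
a=0.185; O=np.array([.613,.10])
for it in range(3):
    R=np.array([[np.cos(a),-np.sin(a)],[np.sin(a),np.cos(a)]])
    L=(C[:,:,:2]-O)@R; x,y=L[:,:,0]*1e3,L[:,:,1]*1e3; h=(z*1e3-(36-.095*y))+1.3
    xc=8.5 if it==0 else 0
    top=(h>13)&(h<24)&(d>0)
    W=[]
    for lo,hi,y0,y1 in((-56,-38,-225,-118),(-56,-38,-65,105),(38,56,-215,-118),(38,56,-65,105),(-76,-60,140,185),(60,76,140,185)):
        m=top&(x-xc>lo)&(x-xc<hi)&(y>y0)&(y<y1)
        W.append((np.median(x[m]),np.median(y[m]),m.sum()))
    W=np.array(W); 
    cen=[(W[0,0]+W[2,0])/2,(W[1,0]+W[3,0])/2,(W[4,0]+W[5,0])/2]
    yy=[-165,20,162]
    k,b=np.polyfit(yy,cen,1)
    print(W.round(1).tolist()); print('centres',np.round(cen,1),k,b)
    O=O+R@np.array([b*1e-3,0]); a-=k
    # y ends
    fl=(abs(h)<5)&(abs(x-xc)<35)&(d>0)
    f=fl&(y>150)&(y<230); bb=fl&(y<-150)&(y>-260)
    print('floor end y',np.percentile(y[f],99.5),'max',y[f].max())
    e=(abs(x-xc)<35)&(y<-195)&(y>-250)&(h>8)&(d>0); print('endwall',e.sum(),np.median(y[e]) if e.any() else None, 'floor min',y[bb].min())
    s=(abs(abs(x-xc)-56)<4)&(abs(h)<5)&(y>90)&(y<210); print('foot side floor',y[s].min(),y[s].max())
    g=(abs(x-xc)<18)&(h>4)&(h<14)&(y<-60)&(y>-130); print('gate',g.sum(),np.median(y[g]) if g.any() else None)
print('O',O,'a',a)
pc=R.T@(np.array([.516,-.020])-O); print('padcentre in rack',pc)
cc=R.T@(np.array([.4205,.2266])-O); print('chock in rack',cc)
E
python3 rf2.py
```

```text
[[-42.2, -172.9, 85.0], [-40.4, 16.7, 128.0], [52.2, -168.2, 75.0], [53.3, 19.8, 131.0], [-57.1, 164.3, 32.0], [72.9, 162.0, 30.0]]
centres [5.  6.5 7.9] 0.008742779038907906 6.410809044355107
floor end y 195.41910801459747 max 196.01972977107238
endwall 45 -227.70108131976775 floor min -226.12294886308635
foot side floor 99.4726329877884 187.06765082674016
gate 22 -97.22452621795387
[[-46.8, -173.1, 86.0], [-46.9, 17.7, 130.0], [47.1, -167.6, 76.0], [47.0, 20.1, 133.0], [-64.9, 163.8, 32.0], [64.8, 162.5, 31.0]]
centres [ 0.1  0.1 -0. ] -0.0005169263360993807 0.049897263568734286
floor end y 195.5948864603639 max 195.89845990454668
endwall 45 -227.3069920194543 floor min -226.16610131319536
foot side floor 121.38441747690037 186.60954230588672
gate 23 -97.3033027566309
[[-47.0, -173.0, 86.0], [-46.9, 17.7, 130.0], [47.0, -167.6, 76.0], [47.0, 19.9, 132.0], [-64.9, 163.8, 32.0], [64.9, 162.5, 31.0]]
centres [-0.  0. -0.] 1.7086685480602498e-06 0.0010190961295628675
floor end y 195.5847519438614 max 195.90607250035305
endwall 45 -227.29806055131877 floor min -226.15967449447734
foot side floor 121.4124965402767 186.63705135783994
gate 23 -97.3125151140866
O [0.61935154 0.10118817] a 0.1767724386286434
padcentre in rack [-0.12305246 -0.10112471]
chock in rack [-0.17369838  0.15842644]
```

```bash
cat >> h.py <<'E'
A=0.1768; O=np.array([.62085,.0928])
def rw(x,y,h):  # rack x,y, height above lane floor -> world
    c,s=np.cos(A),np.sin(A); return [O[0]+c*x-s*y, O[1]+s*x+c*y, .036-.095*y+h]
PI=np.pi
def look_chock(d):  # chock top in foot region / anywhere near: returns rack x,y,yaw rel rack
    C=cloud('top',d); c,s=np.cos(A),np.sin(A); L=(C[:,:,:2]-O)@np.array([[c,-s],[s,c]]); h=C[:,:,2]-(.036-.095*L[:,:,1])
    m=(abs(L[:,:,0])<.058)&(L[:,:,1]>.128)&(L[:,:,1]<.26)&(h>.024)&(h<.05)&(d>0)
    if m.sum()<20: return None
    q=cv2.minAreaRect((L[m]*1000).astype(np.float32)); return q,m.sum(),np.median(h[m])
E
python3 - <<'E'
from h import *
g=[.4205,.2266]; yw=-.2705
print(r.get_t())
r.set_gripper(.75)
r.move_to(g+[.13],[PI,0,yw])
print(r.move_linear(g+[.006],feed=.1,until_force=15), r.get_tcp_pos())
r.set_gripper(0)
print('open',r.get_opening(),r.get_gripper_force())
r.move_linear(g+[.15],feed=.2)
print('open',r.get_opening(),r.get_gripper_force())
t=rw(0,.168,.14); r.move_to(t,[PI-.095,0,A])
print(r.move_linear(rw(0,.168,.035),feed=.15,until_force=10))
print(r.move_linear(rw(0,.168,.004),feed=.04,until_force=5), np.array(r.get_tcp_pos())-rw(0,.168,0))
r.set_gripper(.7)
r.move_linear(rw(0,.168,.14),feed=.2)
r.move_to([.4,-.25,.3],[PI,0,0])
print(r.get_t())
_,d=cap('top','c1'); print(look_chock(d))
E
```

```text
0.4
False [0.42095946 0.22673124 0.00648188]
open 0.4021025775622228 60.19146680831909
open 0.39838191292860176 59.891077280044556
False
True [-0.00145598  0.00053204  0.00765088]
11.45
(((-1.4059028625488281, 169.3593292236328), (107.80419158935547, 33.36629867553711), 0.7377310991287231), np.int64(316), np.float64(0.03341371696584067))
```

Chock is in place at rack (-1, 169) mm. First canister next.

```bash
cat >> h.py <<'E'
OY=-.052
CANS=[(.4699,-.2299),(.5737,-.2353),(.4652,-.3197),(.5691,-.3251)]
def pick(i):
    g=list(CANS[i]); r.set_gripper(.73); r.move_to(g+[.12],[PI,0,OY])
    hit=r.move_linear(g+[.017],feed=.1,until_force=15); z=r.get_tcp_pos()[2]
    r.set_gripper(0); r.move_linear(g+[.19],feed=.25)
    print('pick',i,hit,z,'open',r.get_opening(),r.get_gripper_force()); return r.get_opening()>.3
def place(dx=0):
    y=-.15; r.move_to(rw(dx,y,.13),[PI,0,A])
    r.move_linear(rw(dx,y,.040),feed=.15,until_force=10)
    hit=r.move_linear(rw(dx,y,.010),feed=.05,until_force=5)
    print('place',hit,np.array(r.get_tcp_pos())-rw(dx,y,0)); 
def release():
    r.set_gripper(.8); r.move_linear(rw(0,-.15,.13),feed=.15)
def press():
    r.set_gripper(0); q=rw(-.146,-.091,0)[:2]; r.move_to(q+[.10],[PI,0,A])
    hit=r.move_linear(q+[.012],feed=.1,until_force=14); z=r.get_tcp_pos()[2]
    r.pause(1.2); print('press',hit,z,r.get_ft_force()); r.move_linear(q+[.12],feed=.2)
def cans_in_rack(d):
    C=cloud('top',d); c,s=np.cos(A),np.sin(A); L=(C[:,:,:2]-O)@np.array([[c,-s],[s,c]]); h=C[:,:,2]-(.036-.095*L[:,:,1])
    m=(abs(L[:,:,0])<.06)&(L[:,:,1]>-.22)&(L[:,:,1]<.16)&(h>.038)&(h<.056)&(d>0)
    n,l,s,_=cv2.connectedComponentsWithStats(m.astype(np.uint8))
    for k in range(1,n):
        if s[k,4]>40: print('  can?',L[l==k].mean(0).round(3),s[k,4],np.ptp(L[l==k],axis=0).round(3))
E
python3 - <<'E'
from h import *
print(r.get_t())
if pick(0):
    place(); 
print(r.get_t()); cap('top','p1')
E
```

```text
11.5
pick 0 False 0.01762405401287784 open 0.5378919314906515 61.44126892089844
place True [-0.00031705  0.00015605  0.01335301]
17.0917
```

```bash
python3 - <<'E'
from h import *
release(); r.move_to(rw(-.146,-.091,.12),[PI,0,A]); r.pause(.4)
_,d=cap('top','p2'); print(look_chock(d)); cans_in_rack(d)
p=cv2.imread('pics/p2.png'); cv2.imwrite('pics/p2c.png',cv2.resize(p[110:260,130:370],None,fx=3,fy=3))
print(r.get_t())
E
```

```text
(((-1.308563232421875, 171.0543212890625), (108.6952896118164, 35.32071304321289), 4.417473316192627), np.int64(317), np.float64(0.033510672253643584))
  can? [ 0.03  -0.111] 67 [0.024 0.04 ]
19.55
```

View pics/p2c.png

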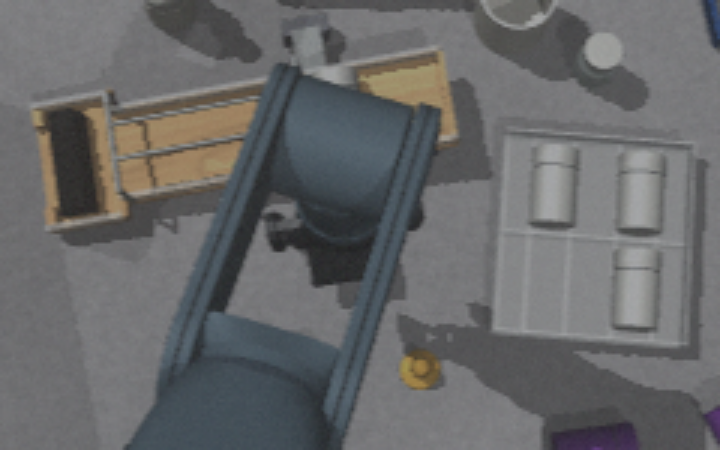

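The canister lies at the gate (about (335,75) in the crop, partly hidden by the arm) and the chock lies across the foot at (75,160). Next is the treadle.

```bash
python3 - <<'E'
from h import *
press(); print(r.get_t())
r.move_to(CANS[1]+(.2,),[PI,0,OY])
_,d=cap('top','p3'); print(look_chock(d)); cans_in_rack(d); print(r.get_t())
p=cv2.imread('pics/p3.png'); cv2.imwrite('pics/p3c.png',cv2.resize(p[110:260,130:370],None,fx=3,fy=3))
E
```

```text
press True 0.021295524401940866 [-4.42735017  0.28347227 15.95495007]
23.1833
(((-2.394817352294922, 159.37294006347656), (62.34444046020508, 106.36360168457031), 89.97035217285156), np.int64(530), np.float64(0.03582819379022023))
  can? [-0.001  0.138] 222 [0.08  0.028]
24.1833
```

View pics/p3c.png

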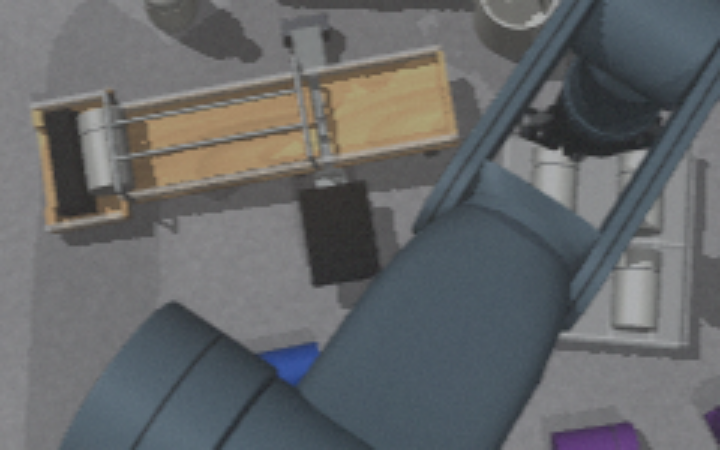

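The canister rests against the chock at rack y 138 mm and the treadle is back up. I'll run the others with a chock check before each press.

```bash
cat >> h.py <<'E'
def chock_ok(p,d):
    C=cloud('top',d); c,s=np.cos(A),np.sin(A); L=(C[:,:,:2]-O)@np.array([[c,-s],[s,c]]); h=C[:,:,2]-(.036-.095*L[:,:,1])
    m=(abs(L[:,:,0])<.09)&(L[:,:,1]>.125)&(L[:,:,1]<.28)&(h>.02)&(h<.043)&(d>0)&(p.max(2)<70)
    if m.sum()<50: print('no chock'); return False
    (cx,cy),(w,k),a=cv2.minAreaRect((L[m]*1000).astype(np.float32)); print('  chock',round(cx),round(cy),round(w),round(k),round(a,1))
    e=a if w>k else a-90
    return abs(cx)<12 and 160<cy<184 and abs(e)<9
def cycle(i):
    print('t',r.get_t())
    if not pick(i): return False
    place()
    h=r.get_tcp_pos()[2]-rw(0,-.15,0)[2]
    if not .009<h<.018: print('bad height'); return False
    release(); r.move_to(rw(-.146,-.091,.12),[PI,0,A])
    p,d=cap('top',f'q{i}'); cans_in_rack(d)
    if not chock_ok(p,d): return False
    press(); return True
E
python3 - <<'E'
from h import *
if cycle(1):
    r.move_to(CANS[2]+(.2,),[PI,0,OY]); p,d=cap('top','q1b'); chock_ok(p,d); cans_in_rack(d)
print(r.get_t())
E
```

```text
t 24.1833
pick 1 False 0.017743394311493986 open 0.5407678611775484 61.468223333358765
place True [-0.00031719  0.00014084  0.01342344]
  can? [ 0.029 -0.112] 69 [0.023 0.04 ]
  can? [-0.     0.137] 237 [0.087 0.04 ]
  chock -3 158 60 105 89.0
31.6167
```

```bash
sed -i 's/p.max(2)<70)/p.max(2)<TH)\&(L[:,:,1]>.153)/; s/def chock_ok(p,d):/def chock_ok(p,d,TH=45):/; s/160<cy<184/158<cy<188/' h.py
python3 - <<'E'
from h import *
p=cv2.imread('pics/q1.png'); d=np.load('pics/q1.npy')
for t in(40,45,55): print(chock_ok(p,d,t))
E
```

```text
no chock
False
no chock
False
  chock -3 171 31 105 89.8
True
```

```bash
sed -i 's/TH=45/TH=55/' h.py
python3 - <<'E'
from h import *
press()
def chk(n,i):
    r.move_to(CANS[i]+(.2,),[PI,0,OY]); p,d=cap('top',n); cans_in_rack(d); return chock_ok(p,d)
if chk('q1b',2) and cycle(2): chk('q2b',3)
print(r.get_t())
E
```

```text
press True 0.021336289020529572 [-4.38173428  0.20589247 16.01296656]
  can? [0.012 0.087] 178 [0.051 0.043]
  can? [-0.     0.139] 232 [0.081 0.033]
  can? [-0.029  0.087] 101 [0.025 0.042]
  chock -3 172 103 30 0.1
t 36.4833
pick 2 False 0.017690213155051013 open 0.5456042177865085 61.458038091659546
place True [-0.00032218  0.00011985  0.01341348]
  can? [ 0.031 -0.111] 80 [0.027 0.04 ]
  can? [0.032 0.088] 51 [0.015 0.036]
  can? [0.    0.139] 235 [0.081 0.034]
  can? [0.005 0.088] 123 [0.033 0.041]
  can? [-0.029  0.086] 103 [0.025 0.042]
  chock -3 172 104 29 1.3
press True 0.021347190464505252 [-2.90992692  1.11168138 14.88939373]
  can? [0.034 0.037] 63 [0.018 0.038]
  can? [0.013 0.084] 177 [0.054 0.042]
  can? [-0.002  0.137] 211 [0.082 0.034]
  can? [0.004 0.036] 118 [0.032 0.038]
  can? [-0.028  0.036] 96 [0.023 0.043]
  can? [-0.029  0.084] 102 [0.027 0.039]
  chock -11 169 102 28 3.0
49.25
```

```bash
python3 - <<'E'
from h import *
ok=cycle(3); r.move_to([.35,-.3,.3],[PI,0,0]); r.pause(1)
p,d=cap('top','q3b'); cans_in_rack(d); print(ok,chock_ok(p,d),r.get_t())
p=cv2.imread('pics/q3b.png'); cv2.imwrite('pics/q3c.png',cv2.resize(p[110:260,130:370],None,fx=3,fy=3))
E
```

```text
t 49.25
pick 3 False 0.01787240966323627 open 0.5400642015519879 61.66065216064453
place True [-0.00028793  0.00014299  0.01353009]
  can? [ 0.029 -0.112] 67 [0.024 0.038]
  can? [0.033 0.038] 63 [0.017 0.039]
  can? [0.032 0.085] 56 [0.019 0.04 ]
  can? [-0.003  0.137] 207 [0.08  0.028]
  can? [0.005 0.037] 122 [0.033 0.045]
  can? [-0.011  0.083] 223 [0.063 0.041]
  can? [-0.028  0.036] 86 [0.024 0.039]
  chock -9 170 105 29 3.4
press True 0.021312296772688286 [-4.95422866  1.04296974 15.75155546]
  can? [ 0.032 -0.01 ] 53 [0.014 0.039]
  can? [0.033 0.037] 65 [0.017 0.038]
  can? [0.032 0.084] 53 [0.015 0.041]
  can? [ 0.004 -0.01 ] 122 [0.032 0.04 ]
  can? [-0.003  0.138] 212 [0.082 0.026]
  can? [0.004 0.037] 116 [0.034 0.04 ]
  can? [-0.012  0.084] 230 [0.064 0.043]
  can? [-0.011  0.115] 47 [0.061 0.011]
  can? [-0.029 -0.013] 104 [0.027 0.041]
  can? [-0.028  0.036] 95 [0.024 0.042]
  chock -11 170 104 30 3.5
True True 63.0083
```

View pics/q3c.png

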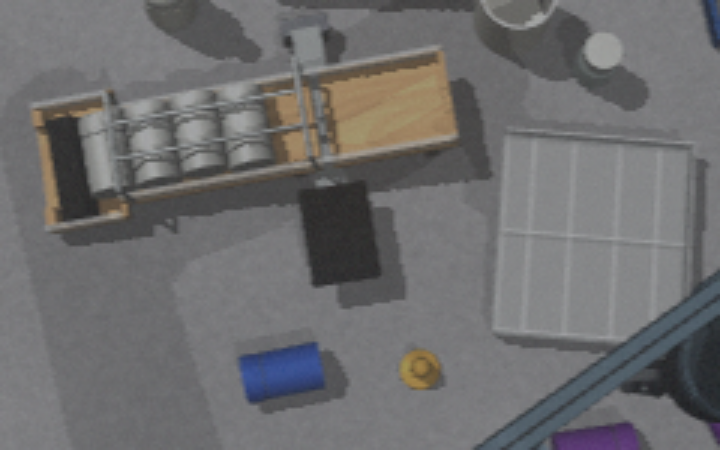

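All four canisters are in the lane against the chock at (75,165), the pad is up at (340,230), and the other things haven't moved.

```bash
python3 -c "
from h import *
print(r.finish_job())"
```

```text
the job is handed in; nothing more can be done
None
```

The job is handed in at about 63 s on the robot's clock: the last picture shows all four canisters resting in the lane against the chock, the chock across the foot (about 10 mm off the middle, within limits), the treadle back up, and nothing else in view disturbed; the judge's verdict was not returned.

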